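# Load the drying oven and latch it

### The arm

A 6-joint arm with a two-finger parallel gripper is mounted at the origin on the work surface. World frame = base frame: x ahead of the robot, y to its left, z up, the work surface at z = 0. Lengths are in m, angles in rad, forces in N, time in s.
With the tool pointing down it reaches from about 0.4 to 0.825 m from the base axis. Payload 7 kg.
Tool frame: the origin (TCP) lies between the finger pads; the fingertips stand finger_overhang ahead of it and the grasp point (between the pads) lies 8 mm behind it (finger_overhang is the distance from the TCP to the fingertips, in m); y points along the fingers, z is the direction in which the jaws open and shut, and the axes are right-handed (so a half turn about y gives the same grasp; the last joint's range is limited). The gripper opens to 85 mm and grips with 20 to 120 N. Pads are 22 mm wide; open, the fingers measure 114 mm over their backs; the gripper's body (76 mm by 85 mm) begins 54 mm behind the grasp point. The pads swing forward as they close: fully open they stand 13 mm farther back than shut.
Start: joints at [1.523, 0.359, 0.012, 0, -1.224, -0.288], TCP at [0.222, 0.637, 0.242] pointing down, gripper open.
Joint ranges: [-3.07, 3.07], [-1.43, 2.12], [-1.02, 1.25], [-3.03, 1.67], [-3.05, -0], [-3.03, 3.03]. Speed limits (rad/s): [2.39, 2.39, 3.01, 3.14, 3.14, 3.14].

### API

Orientations are given as a unit quaternion [x, y, z, w].
In Python, from bench import state, read_camera, calibration, close_job, finger_overhang gives the robot as it stands. The module is installed in compiled form; this text tells all that it offers.
- The arm moves only by the tool apply_moves, never from a script. Its arguments are lists of equal length, an entry for each row: "slide": the shift along the world's x, y, z in cm, a list of three; "angular": the turn, a rotation vector about the world's x, y, z in degrees, a list of three. In form: {"slide": [[dx, dy, dz], ...], "angular": [[rx, ry, rz], ...]}. A call has 1 to 8 rows; each row shifts and turns the commanded pose from where the row before left it; what a row does not reach is not made up. A row lasts 1/8 s, in which the tool goes at most 62.5 mm and 10.7 degrees, less where a joint would pass 70% of its speed; a pose out of reach is approached as far as the arm can. A call is refused whole if a number of a shift passes 6.25 or a number of a turn 10.7, either way. A call with a gripper value outside its range is refused whole. "hand" is the finger opening in cm, from 0 to 8.54, set as the call begins (left out, the last holds). The fingers move at their own pace and stop on an object; the grip force is fixed at half the most. Time passes only in rows, so rows that do not move let the fingers close. It gives the time, the measured TCP pose, the force and the opening at its end, in the units of the state.
- state(): the state, without advancing time (a new reading comes with each control period).
- read_camera(name): name is "scene" or "top" or "wrist"; returns the picture (480x640x3 uint8, blue, green, red); there is no depth.
- calibration(name): a dict with "vfov" (degrees; the focal length in pixels is half the picture's height over the tangent of half this angle, whatever the lens; pixels are square), "cx", "cy" (the principal point, pixels), "view" (4x4, takes a point from world to camera coordinates). Camera axes: x right, y down, z forward; pixel columns grow to the right and rows downward; lengths in m; the calibration is good to about 2 mm. The wrist camera is an equidistant fisheye: a pixel r from the principal point sees the ray r / f radians off the axis. A picture is of the moment at which its call begins: read the wrist's pose just before it. calibration takes no time and is no camera call; for the wrist camera it gives the pose at the moment of the call.
- close_job(): hands the job in, once; it reports no verdict.
The state is a dict: "time": time; "joint_positions": joint angles; "qd": joint speeds; "joint_efforts": joint torques, N m; "position": TCP position; "ee_rot": TCP orientation; "wrist_force": force on the tool from outside, world axes, zero at the start; "moment": the same for the moment, N m; "gripper_width": finger opening in m.
Only numpy, scipy, OpenCV 4.12 (cv2) and the standard library are available. Lean on these libraries where they do the work, as an engineer would, in place of code of your own. Each camera call takes 0.05 s, during which the arm holds its last target. There are 200 camera calls.

### The job

Lift the oven's latch bar clear of its striker and draw the tray drawer all the way out, then stand every vase that is on the bench upright inside the tray. Slide the drawer fully home with the bar lifted over the striker and let the bar drop into its catch, and finish with the vent lever on the oven's roof turned fully open (a quarter turn). Leave the bowl, the jar and the spatula where they are.

Things in the scene. Friction and masses are not known exactly. Their poses are not given: they have to be found in the camera images.
- oven: Low grey bench-top drying oven, fixed to the bench, a box 340 mm (its x) by 320 mm (its y), roof 165 mm above the bench. Origin: centre of its underside, on the bench. The drawer comes out of its +y face.
- drawer (a joint): How far the tray drawer is out, m: 0 fully home, 0.215 fully out at its stop; slides along the oven's +y with 3 N of friction and stays where left. Pull and push it by the raised latch bar's tab. Its grey front plate is 335 mm wide, 20 mm thick, top edge 162 mm above the bench, 172 mm from the oven's origin along its y when home.
- tray (a point): Centre of the tray's floor, on its upper face, 30 mm above the bench; moves with the drawer. Axes as the oven's. The steel tray inside is 200 mm (x) by 210 mm (y), with a 45 mm high rim; four vases stand in it as two by two, 90 mm apart. The opening into the oven leaves 113 mm above the tray floor.
- latch (a joint): Angle of the latch bar, rad: 0 lying level (its lower stop), grows as the free end is lifted, up to 0.8. The bar falls back to 0 by its own weight (170 g) when let go.
- latch_pivot (a point): The latch bar's hinge point, on top of the drawer's front plate, 195 mm above the bench; hinge line along the oven's x. Moves with the drawer.
- latch_tab (a point): Grip point of the thumb tab, an upright steel fin on the bar's free end, 14 mm thick (oven's x), 24 mm wide (y), top 18 mm above this point. With the bar level it is 153 mm from the pivot towards the oven's -y and 33 mm above the pivot (228 mm above the bench). Pinched across its thickness it can turn between the fingers as the bar rises.
- latch_tooth (a point): Foot of the tooth under the bar (20 mm long in y), 27 mm below the bar's axis, 122 mm from the pivot. The 16 by 14 mm bar runs from the drawer's front back over the roof, on the -x side, clear of the tray. The tooth stands behind the striker when latched; lift the bar at least 0.2 rad (0.3 is ample) for it to pass over, either way. With the bar down the tooth runs into the striker.
- striker_top (a point): Top centre of the striker, a fixed steel block on the oven's roof, 36 mm (x) by 15 mm (y), top 190 mm above the bench. The tooth goes behind it (oven's -y side) when the drawer is less than about 12 mm out.
- damper (a joint): Angle of the vent lever, rad: 0 shut (lever points to the oven's -x), 1.571 fully open at its stop (lever points to the oven's +y); turns clockwise seen from above as it opens; friction 0.12 N m, stays where left.
- damper_axis (a point): Point on the upright turning axis of the vent lever, 205 mm above the bench, 40 mm over the roof.
- damper_tip (a point): Point to grip on the vent lever, 75 mm out from its axis, 208 mm above the bench: a level steel bar 14 mm wide and 18 mm high (reaching 15 mm past this point), 34 mm clear of the roof below.
- vase0_mid (a point): Middle of an unfired clay bud vase, 95 mm tall, half-way up on its axis (47.5 mm above its foot); None if absent. z runs up the vase. Belly 66 mm across from 10 to 28 mm height, then a straight neck 30 mm across from 56 to 84 mm height (grip here, 75 mm above the foot), lip 36 mm across. Foot 60 mm across and heavy, about 240 g in all. There are two to four, all alike.
- vase1_mid (a point): Middle of an unfired clay bud vase, 95 mm tall, half-way up on its axis (47.5 mm above its foot); None if absent. z runs up the vase. Belly 66 mm across from 10 to 28 mm height, then a straight neck 30 mm across from 56 to 84 mm height (grip here, 75 mm above the foot), lip 36 mm across. Foot 60 mm across and heavy, about 240 g in all. There are two to four, all alike.
- vase2_mid (a point): Middle of an unfired clay bud vase, 95 mm tall, half-way up on its axis (47.5 mm above its foot); None if absent. z runs up the vase. Belly 66 mm across from 10 to 28 mm height, then a straight neck 30 mm across from 56 to 84 mm height (grip here, 75 mm above the foot), lip 36 mm across. Foot 60 mm across and heavy, about 240 g in all. There are two to four, all alike.
- vase3_mid (a point): Middle of an unfired clay bud vase, 95 mm tall, half-way up on its axis (47.5 mm above its foot); None if absent. z runs up the vase. Belly 66 mm across from 10 to 28 mm height, then a straight neck 30 mm across from 56 to 84 mm height (grip here, 75 mm above the foot), lip 36 mm across. Foot 60 mm across and heavy, about 240 g in all. There are two to four, all alike.

How it is judged:
On the way, in this order (a step that is already met when the one before it is completed fails the run):
1. the drawer is drawn out (at least 195 mm) (value of joint drawer above 0.195 m), for 0.2 s.
2. with the drawer still out, every vase stands upright in the tray, let go (value of joint drawer above 0.19 m and x of vase0_mid in the frame of tray between -0.1 and 0.1 m and y of vase0_mid in the frame of tray between -0.1 and 0.1 m and z of vase0_mid in the frame of tray between 0.038 and 0.056 m and angle between each of vase0_mid, vase1_mid, vase2_mid, vase3_mid's own z axis and vertical below 0.2 rad and x of vase1_mid in the frame of tray between -0.1 and 0.1 m and y of vase1_mid in the frame of tray between -0.1 and 0.1 m and z of vase1_mid in the frame of tray between 0.038 and 0.056 m and x of vase2_mid in the frame of tray between -0.1 and 0.1 m and y of vase2_mid in the frame of tray between -0.1 and 0.1 m and z of vase2_mid in the frame of tray between 0.038 and 0.056 m and x of vase3_mid in the frame of tray between -0.1 and 0.1 m and y of vase3_mid in the frame of tray between -0.1 and 0.1 m and z of vase3_mid in the frame of tray between 0.038 and 0.056 m and contact force between each of vase0, vase1, vase2, vase3 and the fingers below 0.1 N), for 0.2 s.
3. the drawer is home and the bar has dropped into the catch, the vases standing in the tray (value of joint drawer below 0.014 m and value of joint latch below 0.06 rad and x of vase0_mid in the frame of tray between -0.1 and 0.1 m and y of vase0_mid in the frame of tray between -0.1 and 0.1 m and z of vase0_mid in the frame of tray between 0.038 and 0.056 m and angle between each of vase0_mid, vase1_mid, vase2_mid, vase3_mid's own z axis and vertical below 0.2 rad and x of vase1_mid in the frame of tray between -0.1 and 0.1 m and y of vase1_mid in the frame of tray between -0.1 and 0.1 m and z of vase1_mid in the frame of tray between 0.038 and 0.056 m and x of vase2_mid in the frame of tray between -0.1 and 0.1 m and y of vase2_mid in the frame of tray between -0.1 and 0.1 m and z of vase2_mid in the frame of tray between 0.038 and 0.056 m and x of vase3_mid in the frame of tray between -0.1 and 0.1 m and y of vase3_mid in the frame of tray between -0.1 and 0.1 m and z of vase3_mid in the frame of tray between 0.038 and 0.056 m), for 0.3 s.
At the end, for the whole second after the job is handed in: The drawer is home (within 14 mm) with the bar down in its catch (within 0.06 rad of level), every vase present stands inside the tray upright (within 0.2 rad), and the vent lever is open to at least 1.45 rad (all of step 3 and contact force between each of vase0, vase1, vase2, vase3 and the fingers below 0.1 N and value of joint damper above 1.45 rad and velocity of joint latch below 0.05 rad/s); the robot touches nothing.
It fails at once if the bowl is moved more than 30 mm (distance of bowl from where it was at the start of the episode above 0.03 m).
It fails at once if the jar is moved more than 30 mm (distance of slipjar from where it was at the start of the episode above 0.03 m).
It fails at once if the spatula is moved more than 30 mm (distance of rib from where it was at the start of the episode above 0.03 m).
Of vase0, vase1, vase2, vase3 only 2 to 4 are there at a start; the rules pass over those that are not, and their reading is None.
At some moment in a run one of vase0, vase1, vase2, vase3 may be knocked a few centimetres aside while the robot is not near it.
It also fails if it takes over 210 s, if anything falls off the work surface, if the arm or the gripper's body presses on something with over 40 N, if the wrist force passes 120 N, or if a joint passes its speed limit or range.

## Working session

There is one attempt and no reset: what is moved stays moved. The work goes in short steps, Python scripts to look and compute and a tool call to move; the robot and the scene stay as the last step left them, time stands still between calls to the robot, and variables do not carry over. Pictures are saved under pics/ and viewed, about 12 in all and at most 16, crops included, and the job is handed in when it is done.

Besides the shell and the picture viewer there is one more tool, called as name(argument=value, ...), one argument or row to a line, values as JSON. apply_moves: Moves the arm, as the interface text tells. Its arguments: {"type":"object","properties":{"slide":{"type":"array","items":{"type":"array","items":{"type":"number"}}},"angular":{"type":"array","items":{"type":"array","items":{"type":"number"}}},"hand":{"type":"number"}},"required":["slide","angular"]}

```bash
mkdir -p pics; python3 - <<'E'
from bench import *
import cv2
s=state(); print(s, finger_overhang)
for n in("scene","top"):
    cv2.imwrite(f"pics/{n}0.png",read_camera(n)); print(n,calibration(n))
c=calibration("wrist");print(c)
E
```

```text
{'time': 0.0, 'joint_positions': array([ 1.52310059e+00,  3.59368742e-01,  1.10905069e-02, -3.67562523e-04,
       -1.22408691e+00, -2.88110070e-01]), 'qd': array([ 1.72851705e-03, -4.40979103e-04, -3.61376488e-04,  1.51559597e-03,
        8.32988851e-04, -2.51884349e-05]), 'joint_efforts': array([ 1.04235274e-03, -5.83326101e+01,  2.93405592e+01,  6.93661094e+00,
       -6.13525452e-03, -1.60642435e-05]), 'position': array([0.22229212, 0.63687243, 0.24138603]), 'ee_rot': array([-0.11815703, -0.69659008,  0.6977207 ,  0.11826661]), 'wrist_force': array([-0.7503475 , -0.58705125, -0.22624846]), 'moment': array([0.04105478, 0.02159239, 0.01370738]), 'gripper_width': 0.08529073318953947} 0.011
scene {'vfov': 51.05764953662804, 'cx': 312.25705308313195, 'cy': 230.94774362588583, 'view': array([[ 0.72788005,  0.68566943,  0.00693307, -0.43666407],
       [ 0.62166323, -0.6555995 , -0.42863052, -0.21727021],
       [-0.28935353,  0.31630164, -0.90345327,  1.15023347],
       [ 0.        ,  0.        ,  0.        ,  1.        ]])}
top {'vfov': 51.007075018756495, 'cx': 314.97508884809804, 'cy': 243.90652425847503, 'view': array([[ 0.02701196, -0.99949446, -0.01676853,  0.07690415],
       [-0.98207631, -0.0234035 , -0.18702514,  0.54878211],
       [ 0.18653815,  0.02151989, -0.982212  ,  1.05346471],
       [ 0.        ,  0.        ,  0.        ,  1.        ]])}
{'vfov': 65.70646984690485, 'cx': 316.7044014676716, 'cy': 240.68960259002702, 'view': array([[-0.32951085, -0.9441505 ,  0.00156085,  0.67379145],
       [-0.89185518,  0.31180137,  0.3276801 , -0.04187492],
       [-0.30986601,  0.1065821 , -0.94478744,  0.38078785],
       [ 0.        ,  0.        ,  0.        ,  1.        ]])}
```

View pics/scene0.png

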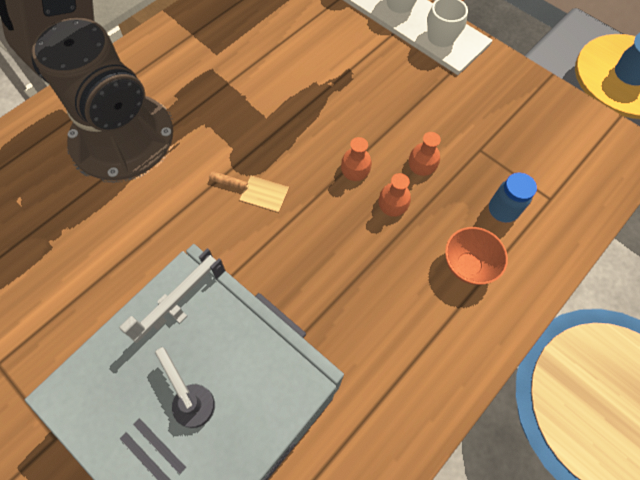

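View pics/top0.png

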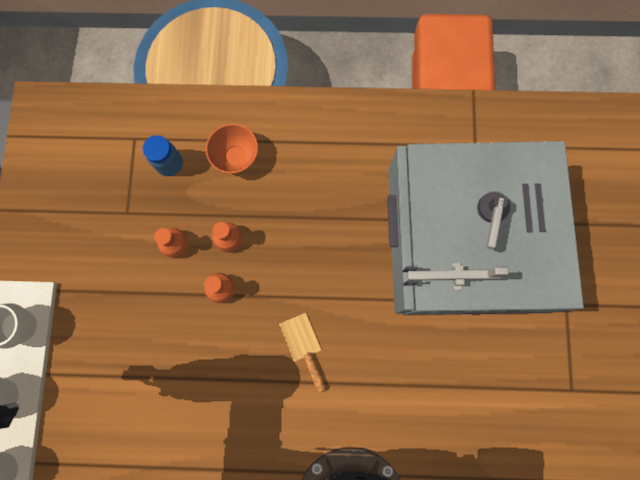

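Top view: oven right, at u 390–580, v 142–313. The latch bar runs (408,275)→(505,272), with the lever at (495,205)→(495,245). There are three vases, near (171,240), (227,236) and (219,287). The jar, bowl and spatula are clear of them. I'll zoom in for accurate pixels.

```bash
cat > h.py <<'E'
import numpy as np, cv2
from bench import *
from scipy.optimize import least_squares
from scipy.spatial.transform import Rotation as R
def ray(n,u,v,c=None):
    c=c or calibration(n); f=240/np.tan(np.radians(c["vfov"]/2))
    x,y=(u-c["cx"]),(v-c["cy"])
    if n=="wrist":
        r=np.hypot(x,y); t=r/f; d=np.array([x/r*np.sin(t),y/r*np.sin(t),np.cos(t)])
    else: d=np.array([x/f,y/f,1])
    V=c["view"]; Rm=V[:3,:3]; return -Rm.T@V[:3,3], Rm.T@d
def atz(n,u,v,z,c=None):
    o,d=ray(n,u,v,c); return o+d*(z-o[2])/d[2]
def proj(n,p,c=None):
    c=c or calibration(n); f=240/np.tan(np.radians(c["vfov"]/2)); q=c["view"]@np.append(p,1)
    if n=="wrist":
        r=np.hypot(q[0],q[1]); t=np.arctan2(r,q[2]); return np.array([c["cx"]+f*t*q[0]/r,c["cy"]+f*t*q[1]/r])
    return np.array([c["cx"]+f*q[0]/q[2],c["cy"]+f*q[1]/q[2]])
def crop(src,dst,x,y,w,h,k):
    im=cv2.imread(src)[y:y+h,x:x+w]; im=cv2.resize(im,None,fx=k,fy=k,interpolation=cv2.INTER_CUBIC)
    for i in range(0,w,20): cv2.putText(im,str(x+i),(int(i*k),8),0,.3,(0,0,0),1); cv2.line(im,(int(i*k),10),(int(i*k),16),(0,0,0),1)
    for i in range(0,h,20): cv2.putText(im,str(y+i),(0,int(i*k)+4),0,.3,(0,0,0),1); cv2.line(im,(20,int(i*k)),(28,int(i*k)),(0,0,0),1)
    cv2.imwrite(dst,im)
E
python3 - <<'E'
from h import *
crop("pics/top0.png","pics/t1.png",385,130,205,190,3)
crop("pics/scene0.png","pics/s1.png",20,235,330,240,2.4)
for z in(.165,):
  for p in[(565,142),(582,307),(402,313),(407,145)]: print("top",p,atz("top",*p,z))
  for p in[(193,247),(343,378),(27,401)]: print("scene",p,atz("scene",*p,z))
im=cv2.imread("pics/top0.png")
E
```

```text
top (565, 142) [ 0.74803877 -0.4137936   0.165     ]
top (582, 307) [ 0.41493456 -0.42423287  0.165     ]
top (402, 313) [ 0.39462117 -0.08186811  0.165     ]
top (407, 145) [ 0.73510326 -0.09382106  0.165     ]
scene (193, 247) [ 0.40833627 -0.09366495  0.165     ]
scene (343, 378) [ 0.73777326 -0.07999408  0.165     ]
scene (27, 401) [ 0.4190606 -0.4264677  0.165    ]
```

View pics/t1.png

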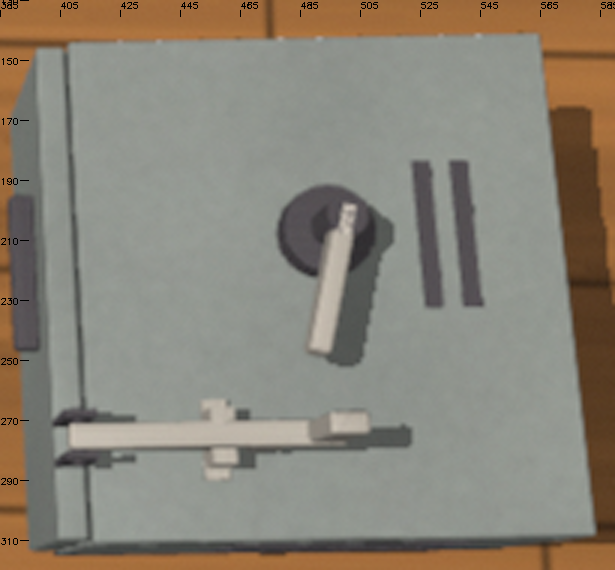

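View pics/s1.png

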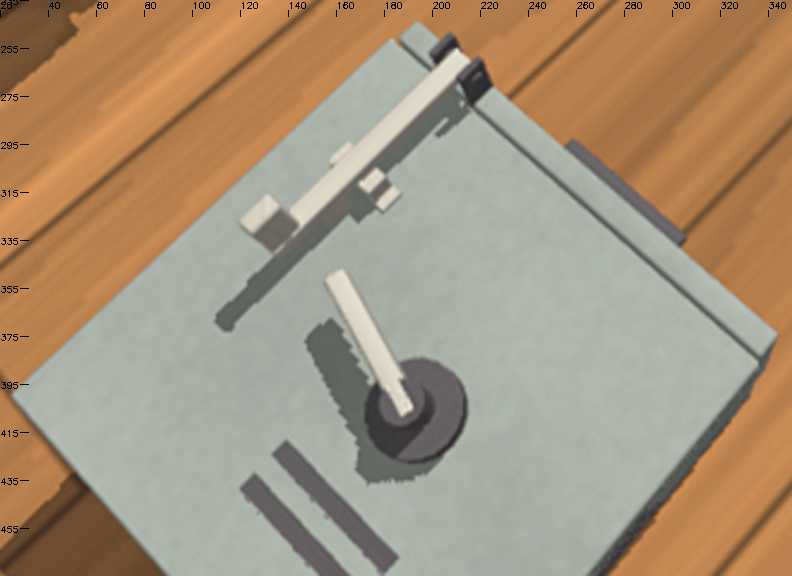

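```bash
python3 - <<'E'
from h import *
T=lambda a,b:(385+a/3,130+b/3); S=lambda a,b:(20+a/2.4,235+b/2.4)
def tri(t,s):
    o1,d1=ray("top",*t);o2,d2=ray("scene",*s)
    A=np.c_[d1,-d2];k=np.linalg.lstsq(A,o2-o1,rcond=None)[0];a=o1+k[0]*d1;b=o2+k[1]*d2
    return (a+b)/2,np.linalg.norm(a-b)
pr=lambda n,t,z:print(n,"top",atz("top",*t,z).round(4))
prs=lambda n,t,z:print(n,"scene",atz("scene",*t,z).round(4))
np.set_printoptions(suppress=True,precision=4)
pr("plate f+x",T(38,48),.162);pr("plate f-x",T(30,548),.162);pr("back+x",T(540,35),.165);pr("back-x",T(595,536),.165)
prs("plate f+x",S(777,335),.162);prs("plate f-x",S(413,22),.162);prs("back-x",S(12,395),.165)
pr("tab",T(350,422),.246);prs("tab",S(266,216),.246);print(tri(T(350,422),S(266,216)))
pr("bar0",T(69,436),.202);prs("bar0",S(460,58),.202);pr("bar1",T(310,433),.202)
pr("levend",T(320,350),.217);prs("levend",S(335,275),.217);print(tri(T(320,350),S(335,275)))
pr("levroot",T(348,206),.217);prs("levroot",S(404,410),.217)
# vases by colour
for n in("top","scene"):
    im=cv2.imread(f"pics/{n}0.png");hsv=cv2.cvtColor(im,cv2.COLOR_BGR2HSV)
    m=((hsv[...,0]<9)&(hsv[...,1]>165)&(hsv[...,2]>90)).astype(np.uint8)
    k,l,st,c=cv2.connectedComponentsWithStats(m)
    for i in range(1,k):
        if st[i,4]>150: print(n,st[i],c[i])
crop("pics/top0.png","pics/t2.png",130,110,140,110+90,4)if 0 else None
a=cv2.resize(cv2.imread("pics/top0.png")[210:310,145:265],None,fx=4,fy=4,interpolation=2)
b=cv2.resize(cv2.imread("pics/scene0.png")[125:235,330:450],None,fx=3,fy=3,interpolation=2)
o=np.zeros((400,480+360,3),np.uint8);o[:,:480]=a;o[:330,480:]=b;cv2.imwrite("pics/v.png",o[:,:800])
E
```

```text
plate f+x top [ 0.7338 -0.0753  0.162 ]
plate f-x top [ 0.3951 -0.0689  0.162 ]
back+x top [ 0.7488 -0.4138  0.165 ]
back-x top [ 0.4118 -0.4265  0.165 ]
plate f+x scene [ 0.735  -0.0749  0.162 ]
plate f-x scene [ 0.4017 -0.0908  0.162 ]
back-x scene [ 0.4152 -0.4274  0.165 ]
tab top [ 0.4694 -0.2465  0.246 ]
tab scene [ 0.475  -0.2453  0.246 ]
(array([ 0.4711, -0.2472,  0.2392]), np.float64(0.0034602002818770513))
bar0 top [ 0.4627 -0.0877  0.202 ]
bar0 scene [ 0.4639 -0.0925  0.202 ]
bar1 top [ 0.4683 -0.2369  0.202 ]
levend top [ 0.518  -0.2401  0.217 ]
levend scene [ 0.5212 -0.2409  0.217 ]
(array([ 0.5192, -0.2415,  0.2118]), np.float64(0.0007977930294482442))
levroot top [ 0.6106 -0.2611  0.217 ]
levroot scene [ 0.6104 -0.2631  0.217 ]
```

View pics/v.png

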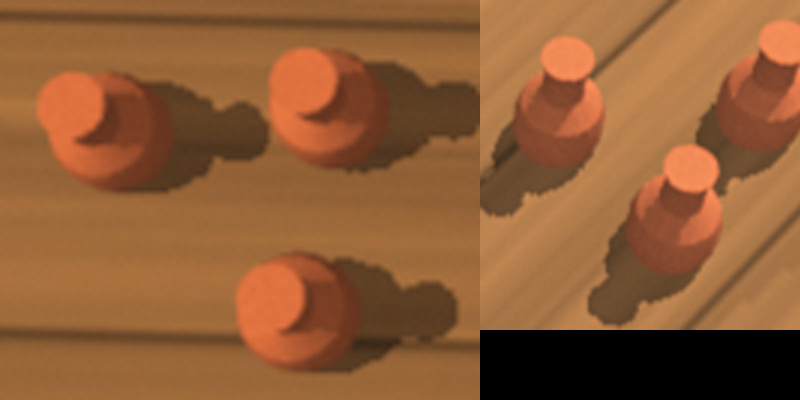

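The zoomed views show all three vases upright, with lip centres at top px (163,237), (221,231) and (213,284). The lever is already turned about 0.2 rad, and the oven is yawed by about 2.1°.

```bash
python3 - <<'E'
from h import *
np.set_printoptions(suppress=True,precision=4)
for p in[(163,236.7),(221.2,231),(213,284.5)]: print("top",atz("top",*p,.095))
for p in[(359.3,145),(400.3,181.3),(431.7,139.7)]: print("scene",atz("scene",*p,.095))
for n,p,z in[("jar",(157,145),.08),("bowl",(232,147),.05),("spat",(300,335),.0),("spat2",(322,388),.0)]: print(n,atz("top",*p,z))
s=state();print(R.from_quat(s["ee_rot"]).as_matrix(),s["joint_positions"])
E
```

```text
top [0.5465 0.4138 0.095 ]
top [0.5618 0.2903 0.095 ]
top [0.4473 0.3004 0.095 ]
scene [0.4485 0.3004 0.095 ]
scene [0.564 0.291 0.095]
scene [0.5481 0.4133 0.095 ]
jar [0.7583 0.4499 0.08  ]
bowl [0.7688 0.2873 0.05  ]
spat [0.3492 0.1198 0.    ]
spat2 [0.2366 0.068  0.    ]
[[-0.9441 -0.0004 -0.3296]
 [ 0.3296 -0.0014 -0.9441]
 [-0.0001 -1.      0.0015]] [ 1.5231  0.3593  0.0111 -0.0003 -1.2241 -0.2881]
```

apply_moves(
  slide=[
    [5,-5,2],
    [5,-5,2],
    [5,-5,2],
    [5,-5,2],
    [1.5,-5.5,0],
    [1.5,-5.5,0],
    [1.5,-5.5,0],
    [1.5,-5.5,0],
  ],
  angular=[
    [0,0,-8.58],
    [0,0,-8.58],
    [0,0,-8.58],
    [0,0,-8.58],
    [0,0,-8.58],
    [0,0,-8.58],
    [0,0,-8.58],
    [0,0,-8.58],
  ],
  hand=3.5,
)

```text
time: 1.1
position: [0.4525, 0.2453, 0.3102]
ee_rot: [-0.492, -0.508, 0.508, 0.492]
wrist_force: [0.9, -1.3, -0.0]
gripper_width: 0.0352
```

apply_moves(
  slide=[
    [-0.16,-5.8,0],
    [-0.16,-5.8,0],
    [-0.16,-5.8,0],
    [-0.16,-5.8,0],
    [-0.16,-5.8,0],
    [-0.16,-5.8,0],
    [-0.16,-5.8,0],
    [0,0,0],
  ],
  angular=[
    [0,0,0],
    [0,0,0],
    [0,0,0],
    [0,0,0],
    [0,0,0],
    [0,0,0],
    [0,0,0],
    [0,0,0],
  ],
)

```text
time: 2.1
position: [0.4403, -0.1622, 0.3098]
ee_rot: [-0.492, -0.507, 0.508, 0.492]
wrist_force: [0.4, 0.3, -1.1]
gripper_width: 0.0349
```

```bash
cat > w.py <<'E'
from h import *
import sys
s=state(); c=calibration("wrist"); cv2.imwrite(f"pics/{sys.argv[1]}.png",read_camera("wrist"))
import pickle; pickle.dump(c,open(f"pics/{sys.argv[1]}.pkl","wb"))
np.set_printoptions(suppress=True,precision=4)
m=R.from_quat(s["ee_rot"]).as_matrix()
print(s["time"],s["position"],np.degrees(np.arctan2(m[1,2],m[0,2])),m[:,1],s["gripper_width"],s["joint_positions"])
E
python3 w.py w1; python3 - <<'E'
from h import *;import pickle
c=pickle.load(open("pics/w1.pkl","rb"))
for p in[(.469,-.246,.246),(.519,-.241,.217),(.463,-.09,.202)]:print(proj("wrist",p,c))
E
```

```text
2.1 [ 0.4403 -0.1622  0.3098] -178.2136676569106 [-0.0014 -0.0002 -1.    ] 0.0349309265731975 [ 0.0683 -0.028  -0.3079  0.0002 -1.2923 -0.0372]
[266.95427703 118.31887164]
[193.10465271 127.46779735]
[284.30585903 332.21796508]
```

View pics/w1.png

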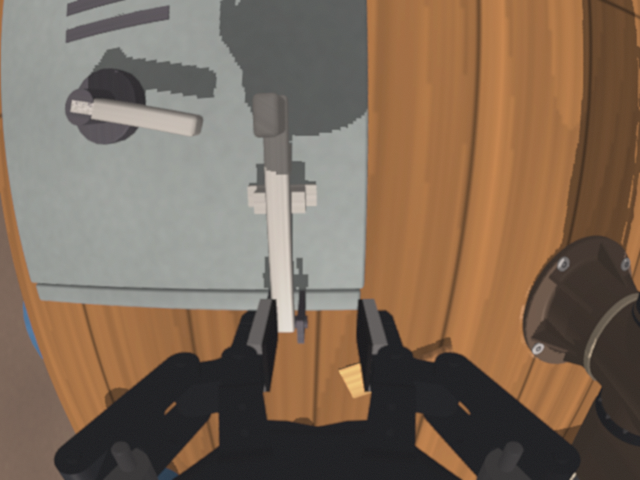

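The wrist view has the tab at (267,114) against a predicted (267,118), and the lever end at (197,125) against (193,127). The estimates hold, so I'll go down to the tab.

apply_moves(
  slide=[
    [0.72,-2.1,0],
    [0.72,-2.1,0],
    [0.72,-2.1,0],
    [0.72,-2.1,0],
    [0,0,0],
    [0,0,-2],
    [0,0,-2],
    [0,0,-1.5],
  ],
  angular=[
    [0,0,0.36],
    [0,0,0],
    [0,0,0],
    [0,0,0],
    [0,0,0],
    [0,0,0],
    [0,0,0],
    [0,0,0],
  ],
)

```text
time: 3.15
position: [0.47, -0.2415, 0.2545]
ee_rot: [-0.489, -0.511, 0.511, 0.489]
wrist_force: [0.4, 0.0, 1.1]
gripper_width: 0.0349
```

apply_moves(
  slide=[
    [0,0,-1.5],
    [0,0,-1.2],
    [0,0,-0.7],
    [0,0,0],
  ],
  angular=[
    [0,0,0],
    [0,0,0],
    [0,0,0],
    [0,0,0],
  ],
)

```text
time: 3.65
position: [0.47, -0.2428, 0.221]
ee_rot: [-0.489, -0.511, 0.511, 0.489]
wrist_force: [-0.4, -0.6, 0.5]
gripper_width: 0.0351
```

```bash
python3 w.py w2; cp pics/w2.png pics/w2a.png
```

```text
3.65 [ 0.47   -0.2428  0.221 ] -177.52511644552138 [-0.0007  0.0001 -1.    ] 0.035062712562578396 [-0.1059  0.1348 -0.3393  0.     -1.0974  0.1491]
```

View pics/w2.png

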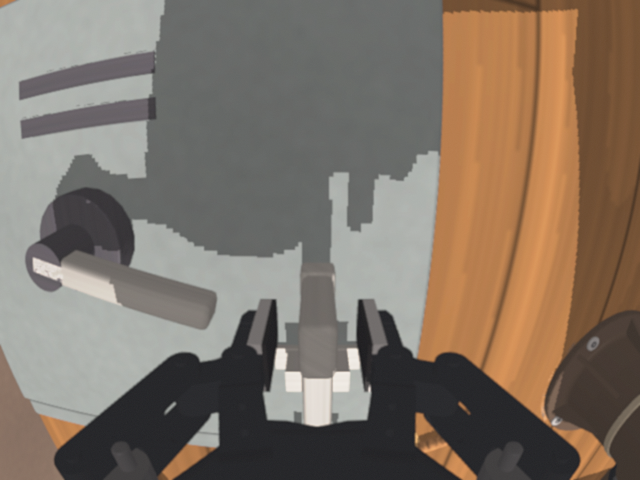

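The tab (about (318,310)) sits centred between the fingers. Closing now.

apply_moves(
  slide=[
    [0,-0.3,0],
    [0,0,0],
    [0,0,0],
    [0,0,0],
    [0,0,0],
    [0,0,0],
  ],
  angular=[
    [0,0,0],
    [0,0,0],
    [0,0,0],
    [0,0,0],
    [0,0,0],
    [0,0,0],
  ],
  hand=0,
)

```text
time: 4.45
position: [0.4701, -0.2463, 0.2219]
ee_rot: [-0.489, -0.511, 0.511, 0.489]
wrist_force: [-3.8, -2.9, 5.8]
gripper_width: 0.013
```

apply_moves(
  slide=[
    [-0.01,0.3,1.3],
    [-0.02,0.5,1.3],
    [-0.02,0.6,1.25],
    [-0.02,0.65,1.2],
    [0,0,0],
  ],
  angular=[
    [0,0,0],
    [0,0,0],
    [0,0,0],
    [0,0,0],
    [0,0,0],
  ],
)

```text
time: 5.08
position: [0.4691, -0.2243, 0.2727]
ee_rot: [0.489, 0.511, -0.511, -0.489]
wrist_force: [-2.5, 1.7, -3.9]
gripper_width: 0.0131
```

apply_moves(
  slide=[
    [-0.08,2,0],
    [-0.1,2.7,0],
    [-0.1,2.7,0],
    [-0.1,2.7,0],
    [-0.1,2.7,0],
    [-0.1,2.7,0],
    [-0.1,2.7,0],
    [0,0,0],
  ],
  angular=[
    [0,0,0],
    [0,0,0],
    [0,0,0],
    [0,0,0],
    [0,0,0],
    [0,0,0],
    [0,0,0],
    [0,0,0],
  ],
)

```text
time: 6.08
position: [0.4614, -0.0418, 0.2721]
ee_rot: [-0.488, -0.511, 0.511, 0.489]
wrist_force: [-6.7, 2.6, -2.4]
gripper_width: 0.0131
```

apply_moves(
  slide=[
    [-0.06,1.7,0],
    [-0.06,1.5,0],
    [0,0,0],
    [0,0,0],
  ],
  angular=[
    [0,0,0],
    [0,0,0],
    [0,0,0],
    [0,0,0],
  ],
)

```text
time: 6.58
position: [0.4601, -0.0108, 0.272]
ee_rot: [-0.488, -0.511, 0.511, 0.49]
wrist_force: [-7.4, 1.9, -1.3]
gripper_width: 0.0133
```

apply_moves(
  slide=[
    [0.02,-0.65,-1.2],
    [0.02,-0.6,-1.25],
    [0.02,-0.5,-1.3],
    [0.01,-0.3,-1.3],
    [0,0,0],
  ],
  angular=[
    [0,0,0],
    [0,0,0],
    [0,0,0],
    [0,0,0],
    [0,0,0],
  ],
)

```text
time: 7.2
position: [0.4611, -0.0328, 0.2224]
ee_rot: [-0.489, -0.51, 0.511, 0.489]
wrist_force: [-7.8, -4.1, 4.8]
gripper_width: 0.0132
```

apply_moves(
  slide=[
    [0,0,0],
    [0,0,0],
    [0,0,0],
    [0,0,2],
    [0,0,4],
    [0,0,4],
    [0,0,2],
    [0,0,0],
  ],
  angular=[
    [0,0,0],
    [0,0,0],
    [0,0,0],
    [0,0,0],
    [0,0,0],
    [0,0,0],
    [0,0,0],
    [0,0,0],
  ],
  hand=5,
)

```text
time: 8.2
position: [0.463, -0.0316, 0.343]
ee_rot: [0.49, 0.512, -0.51, -0.488]
wrist_force: [-0.4, -1.2, -0.2]
gripper_width: 0.0499
```

```bash
python3 w.py w3; python3 - <<'E'
from h import *
cv2.imwrite("pics/top1.png",read_camera("top"));crop("pics/top1.png","pics/t3.png",150,120,320,200,2.5)
E
```

```text
8.2 [ 0.463  -0.0316  0.343 ] -177.50993551155742 [ 0.0034  0.0009 -1.    ] 0.04994314748586721 [ 0.3583 -0.0543 -0.2591  0.0004 -1.3625 -0.3149]
```

View pics/t3.png

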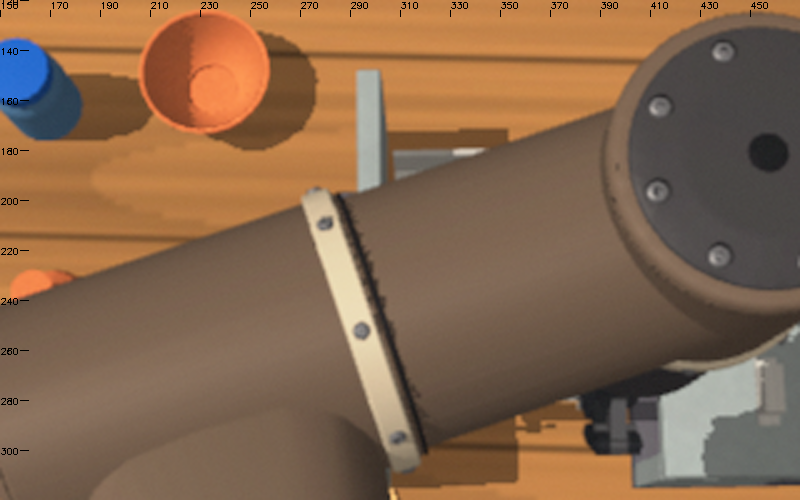

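apply_moves(
  slide=[
    [1.4,4.6,0],
    [1.4,4.6,0],
    [1.4,4.6,0],
    [1.4,4.6,0],
    [1.4,4.6,0],
    [1.5,4.6,0],
    [1.5,4.6,0],
    [0,0,0],
  ],
  angular=[
    [0,0,0],
    [0,0,0],
    [0,0,0],
    [0,0,0],
    [0,0,0],
    [0,0,0],
    [0,0,0],
    [0,0,0],
  ],
  hand=6,
)

```text
time: 9.3
position: [0.5622, 0.2928, 0.3379]
ee_rot: [-0.488, -0.51, 0.513, 0.489]
wrist_force: [-0.5, -0.2, -0.0]
gripper_width: 0.06
```

```bash
python3 w.py w4;  python3 - <<'E'
from h import *;import pickle
c=pickle.load(open("pics/w4.pkl","rb"))
for p in[(.547,.4136,.095),(.563,.2906,.095),(.448,.3004,.095)]:print(proj("wrist",p,c))
a=cv2.imread("pics/w4.png");b=read_camera("top");cv2.imwrite("pics/top2.png",b)
o=np.hstack([cv2.resize(a,(400,300)),cv2.resize(b,(400,300))]);cv2.imwrite("pics/o4.png",np.vstack([o,np.hstack([cv2.resize(b[110:320,260:540],(400,300)),cv2.resize(read_camera("scene"),(400,300))])]))
E
```

```text
9.3 [0.5622 0.2928 0.3379] -177.39388678938246 [-0.0036 -0.0028 -1.    ] 0.06000247688416471 [ 0.7873  0.251   0.0749 -0.0005 -1.3992 -0.7417]
[324.67469579 304.80987216]
[315.47770711 198.37121176]
[422.52565327 213.14273466]
```

View pics/o4.png

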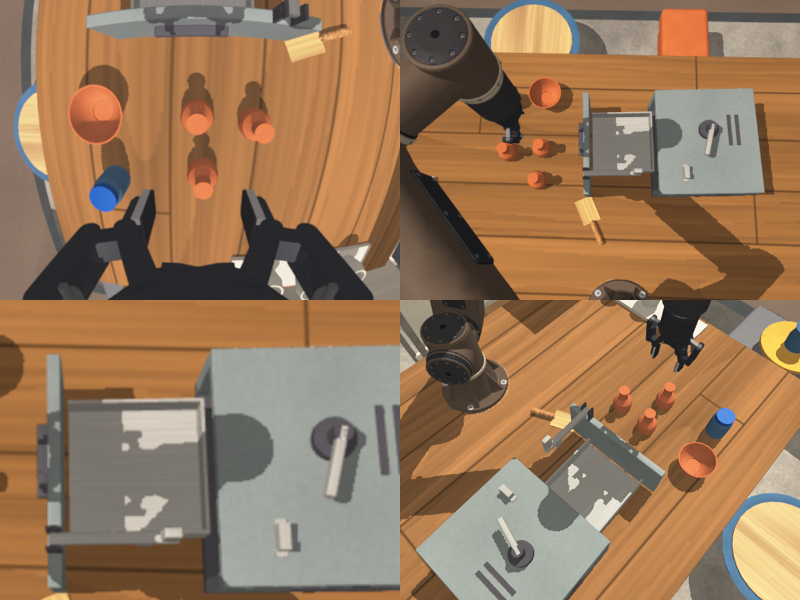

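The wrist view matches the predicted lips: A (325,304), B (315,203), C (421,210). The drawer is out, with the tray at u 308–406, v 180–278 in the top view. Now pick vase B.

apply_moves(
  slide=[
    [0.1,-0.2,-4.5],
    [0,0,-5],
    [0,0,-5],
    [0,0,-4.5],
    [0,0,-3.5],
    [0,0,-2.5],
    [0,0,-1.9],
    [0,0,0],
  ],
  angular=[
    [0,0,0],
    [0,0,0],
    [0,0,0],
    [0,0,0],
    [0,0,0],
    [0,0,0],
    [0,0,0],
    [0,0,0],
  ],
)

```text
time: 10.45
position: [0.5623, 0.2865, 0.0713]
ee_rot: [-0.489, -0.509, 0.511, 0.489]
wrist_force: [-0.4, -0.1, -0.3]
gripper_width: 0.0597
```

```bash
python3 - <<'E'
from h import *
np.set_printoptions(suppress=True,precision=4)
k=400/280
f=lambda a,b:(260+a/k,110+b/k)
for a,b in[(68,100),(204,98),(210,238),(68,240)]:print(atz("top",*f(a,b),.075))
for a,b in[(47,56),(60,55),(48,284),(62,286)]:print("plate",atz("top",*f(a,b),.162))
print("tabtop",atz("top",*f(172,233),.246))
print(state()["position"])
E
```

```text
[0.6855 0.1105 0.075 ]
[ 0.6932 -0.0989  0.075 ]
[ 0.4765 -0.1066  0.075 ]
[0.4682 0.104  0.075 ]
plate [0.7225 0.1391 0.162 ]
plate [0.7244 0.1204 0.162 ]
plate [0.3974 0.1262 0.162 ]
plate [0.3952 0.1072 0.162 ]
tabtop [ 0.4597 -0.0315  0.246 ]
[0.5623 0.2865 0.0713]
```

apply_moves(
  slide=[
    [0,0.3,-0.3],
    [0,0,0],
    [0,0,0],
    [0,0,0],
    [0,0,0],
    [0,0,0],
  ],
  angular=[
    [0,0,0],
    [0,0,0],
    [0,0,0],
    [0,0,0],
    [0,0,0],
    [0,0,0],
  ],
  hand=0,
)

```text
time: 11.2
position: [0.5636, 0.2916, 0.0706]
ee_rot: [0.489, 0.511, -0.51, -0.489]
wrist_force: [-2.5, -0.2, 6.6]
gripper_width: 0.0317
```

```bash
python3 - <<'E'
from h import *
cv2.imwrite("pics/scene2.png",read_camera("scene"))
b=cv2.imread("pics/scene2.png");a=cv2.imread("pics/top2.png")
crop("pics/scene2.png","pics/c1.png",180,180,180,230,2.6);crop("pics/top2.png","pics/c2.png",280,170,130,125,2.6)
A=cv2.imread("pics/c1.png");B=cv2.imread("pics/c2.png");o=np.zeros((598,800,3),np.uint8);o[:A.shape[0],:A.shape[1]]=A;o[:B.shape[0],A.shape[1]:A.shape[1]+B.shape[1]]=B[:,:800-A.shape[1]];cv2.imwrite("pics/c3.png",o)
E
```

```text
(no output)
```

View pics/c3.png

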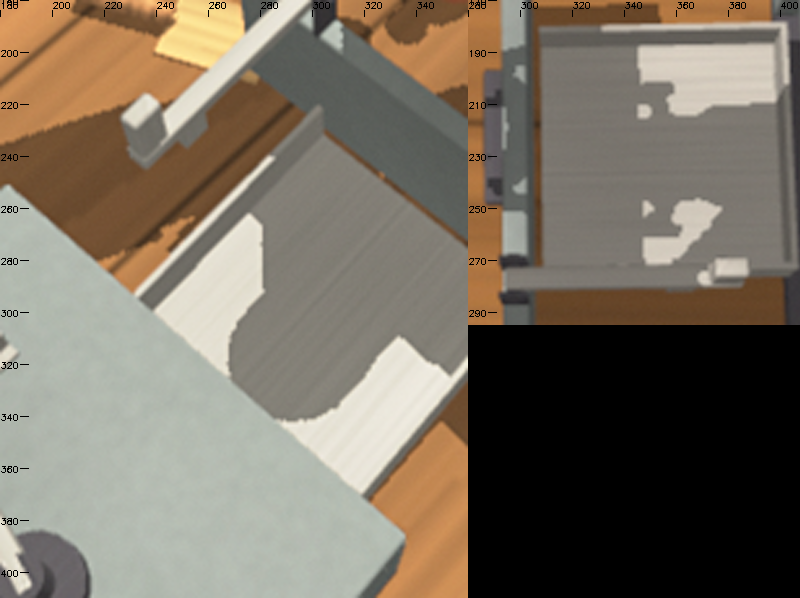

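```bash
python3 - <<'E'
from h import *
np.set_printoptions(suppress=True,precision=4)
th=.0375;c=np.array([.574,-.261]);M=np.array([[np.cos(th),np.sin(th)],[-np.sin(th),np.cos(th)]])
S=lambda a,b:(180+a/2.6,180+b/2.6);T=lambda a,b:(280+(a-468)/2.6,170+b/2.6)
for n,k,p,z in[("rim-x",'scene',S(322,105),.075),("rim-x b",'scene',S(135,295),.075),("floor-x+y",'scene',S(322,136),.03),("rim+x",'scene',S(372,500),.075),("rim+x",'scene',S(466,362),.075),("rim+x+y",'top',T(540,28),.075),("rim+x-y",'top',T(786,24),.075),("floor+x+y",'top',T(540,45),.03),("floor+x-y",'top',T(776,44),.03),("floor-x+y",'top',T(544,268),.03)]:
    w=atz(k,*p,z); print(n,w,"local",M@(w[:2]-c))
E
```

```text
rim-x [0.4783 0.1045 0.075 ] local [-0.0819  0.3688]
rim-x b [ 0.4861 -0.0927  0.075 ] local [-0.0815  0.1715]
floor-x+y [0.4811 0.101  0.03  ] local [-0.0792  0.3652]
rim+x [ 0.7014 -0.0817  0.075 ] local [0.134  0.1744]
rim+x [0.6856 0.0302 0.075 ] local [0.1224 0.2868]
rim+x+y [0.6837 0.1102 0.075 ] local [0.1235 0.3669]
rim+x-y [ 0.6917 -0.0978  0.075 ] local [0.1238 0.1586]
floor+x+y [0.6826 0.1116 0.03  ] local [0.1225 0.3683]
floor+x-y [ 0.688  -0.0959  0.03  ] local [0.1201 0.1607]
floor-x+y [0.4847 0.1023 0.03  ] local [-0.0756  0.3664]
```

Tray centre works out at about (.585, .004), which is oven-local x +0.021. The vase is held, so I'll lift it and carry it to the oven-side spot.

apply_moves(
  slide=[
    [0,0,1],
    [0,0,3],
    [0,0,4.5],
    [0,0,4.5],
    [0,0,4.5],
    [0,0,3],
    [0,0,0],
  ],
  angular=[
    [0,0,0],
    [0,0,0],
    [0,0,0],
    [0,0,0],
    [0,0,0],
    [0,0,0],
    [0,0,0],
  ],
)

```text
time: 12.12
position: [0.5639, 0.2917, 0.2776]
ee_rot: [0.489, 0.513, -0.509, -0.489]
wrist_force: [0.2, 0.5, -2.9]
gripper_width: 0.0316
```

apply_moves(
  slide=[
    [0.2,-3,0],
    [0.3,-4.5,0],
    [0.4,-5,0],
    [0.4,-5,0],
    [0.4,-5,0],
    [0.4,-5,0],
    [0.3,-4,0],
    [0,-1.5,0],
  ],
  angular=[
    [0,0,0],
    [0,0,0],
    [0,0,0],
    [0,0,0],
    [0,0,0],
    [0,0,0],
    [0,0,0],
    [0,0,0],
  ],
)

```text
time: 13.12
position: [0.5863, -0.0409, 0.273]
ee_rot: [-0.489, -0.51, 0.511, 0.49]
wrist_force: [-0.2, 0.7, -2.8]
gripper_width: 0.0312
```

apply_moves(
  slide=[
    [0,0,0],
    [0,0,0],
  ],
  angular=[
    [0,0,0],
    [0,0,0],
  ],
)

```text
time: 13.38
position: [0.5869, -0.0381, 0.2739]
ee_rot: [-0.489, -0.511, 0.511, 0.489]
wrist_force: [-0.7, 0.5, -1.9]
gripper_width: 0.0321
```

apply_moves(
  slide=[
    [0,-0.2,-2.5],
    [0,0,-3.5],
    [0,0,-3.5],
    [0,0,-3],
    [0,0,-2.2],
    [0,0,-1.4],
    [0,0,-0.6],
    [0,0,0],
  ],
  angular=[
    [0,0,0],
    [0,0,0],
    [0,0,0],
    [0,0,0],
    [0,0,0],
    [0,0,0],
    [0,0,0],
    [0,0,0],
  ],
)

```text
time: 14.38
position: [0.5874, -0.0405, 0.1075]
ee_rot: [0.489, 0.511, -0.511, -0.489]
wrist_force: [0.1, -0.7, -2.3]
gripper_width: 0.0321
```

apply_moves(
  slide=[
    [0,0,-0.3],
    [0,0,-0.2],
    [0,0,0],
    [0,0,0],
  ],
  angular=[
    [0,0,0],
    [0,0,0],
    [0,0,0],
    [0,0,0],
  ],
)

```text
time: 14.88
position: [0.5872, -0.0409, 0.1025]
ee_rot: [0.489, 0.511, -0.511, -0.489]
wrist_force: [-1.1, 0.4, -1.4]
gripper_width: 0.0321
```

apply_moves(
  slide=[
    [0,0,-0.2],
    [0,0,0],
  ],
  angular=[
    [0,0,0],
    [0,0,0],
  ],
)

```text
time: 15.12
position: [0.5873, -0.0409, 0.1007]
ee_rot: [0.489, 0.511, -0.511, -0.489]
wrist_force: [-1.0, -0.3, 1.7]
gripper_width: 0.0324
```

apply_moves(
  slide=[
    [0,0,0],
    [0,0,0],
    [0,0,0],
    [0,0,2],
    [0,0,4],
    [0,0,5],
    [0,0,5],
    [0,0,2],
  ],
  angular=[
    [0,0,0],
    [0,0,0],
    [0,0,0],
    [0,0,0],
    [0,0,0],
    [0,0,0],
    [0,0,0],
    [0,0,0],
  ],
  hand=6,
)

```text
time: 16.12
position: [0.5882, -0.0408, 0.2841]
ee_rot: [0.49, 0.512, -0.509, -0.488]
wrist_force: [0.1, 0.5, 0.4]
gripper_width: 0.0599
```

apply_moves(
  slide=[
    [-0.5,5,0],
    [-0.5,5.8,0],
    [-0.5,5.8,0],
    [-0.5,5.8,0],
    [-0.5,5.8,0],
    [-0.5,5.8,0],
    [-0.5,5.8,0],
    [-0.5,5.5,0],
  ],
  angular=[
    [0,0,0],
    [0,0,0],
    [0,0,0],
    [0,0,0],
    [0,0,0],
    [0,0,0],
    [0,0,0],
    [0,0,0],
  ],
)

```text
time: 17.12
position: [0.5467, 0.4142, 0.2803]
ee_rot: [0.489, 0.511, -0.511, -0.489]
wrist_force: [0.9, 0.2, 0.3]
gripper_width: 0.0599
```

```bash
cat > fit.py <<'E'
from h import *
import pickle,sys
from scipy.optimize import minimize
n=sys.argv[1]; pts=eval(sys.argv[2]); z0=float(sys.argv[3]) if len(sys.argv)>3 else 0.
c=pickle.load(open(f"pics/{n}.pkl","rb")); im=cv2.imread(f"pics/{n}.png"); hsv=cv2.cvtColor(im,cv2.COLOR_BGR2HSV)
m=((hsv[...,0]<8)&(hsv[...,1]>160)&(hsv[...,2]>70)).astype(np.uint8)
a=np.linspace(0,2*np.pi,24)
def sil(x,y):
    o=np.zeros((480,640),np.uint8)
    pr=[(0,.030),(.010,.033),(.028,.033),(.056,.015),(.084,.015),(.088,.018),(.095,.018)]
    C=[np.array([proj("wrist",(x+r*np.cos(t),y+r*np.sin(t),z0+z),c) for t in a]) for z,r in pr]
    for p,q in zip(C,C[1:]): cv2.fillConvexPoly(o,cv2.convexHull(np.vstack([p,q]).astype(np.float32)).astype(np.int32),1)
    return o
for p in pts:
    def cost(v):
        s=sil(*v); w=cv2.dilate(s,np.ones((15,15)))
        return 1-(s&m).sum()/((s|(m&w)).sum()+1)
    g=[(cost((p[0]+i,p[1]+j)),p[0]+i,p[1]+j) for i in np.arange(-.04,.041,.01) for j in np.arange(-.04,.041,.01)]
    b=min(g); r=minimize(cost,b[1:],method="Nelder-Mead",options=dict(initial_simplex=[b[1:],(b[1]+.006,b[2]),(b[1],b[2]+.006)]))
    print(p,"->",r.x.round(4),"IoU",round(1-r.fun,3))
E
python3 w.py w5; python3 fit.py w5 "[(.547,.4136),(.448,.3004)]"; echo old; python3 fit.py w4 "[(.547,.4136),(.563,.2906),(.448,.3004)]"
```

```text
17.125 [0.5467 0.4142 0.2803] -177.5000502258974 [ 0.0001  0.     -1.    ] 0.05993538130773629 [ 0.9318  0.3576  0.0963  0.     -1.3095 -0.8882]
(0.547, 0.4136) -> [0.507  0.3736] IoU 0.0
(0.448, 0.3004) -> [0.408  0.2604] IoU 0.0
old
(0.547, 0.4136) -> [0.507  0.3736] IoU 0.0
(0.563, 0.2906) -> [0.523  0.2506] IoU 0.0
(0.448, 0.3004) -> [0.408  0.2604] IoU 0.0
```

```bash
python3 - <<'E'
from h import *
h=cv2.cvtColor(cv2.imread("pics/w4.png"),cv2.COLOR_BGR2HSV)
for u,v in[(315,200),(325,300),(420,208),(330,270),(200,400),(400,100)]:print(u,v,h[v,u])
E
sed -i 's/hsv\[...,0\]<8)&(hsv\[...,1\]>160)/hsv[...,0]<=11)\&(hsv[...,1]>165)/' fit.py
python3 fit.py w4 "[(.547,.4136),(.563,.2906),(.448,.3004)]";python3 fit.py w5 "[(.547,.4136),(.448,.3004)]"
```

```text
315 200 [ 10 165 237]
325 300 [ 10 163 238]
420 208 [ 10 165 237]
330 270 [  9 162 153]
200 400 [128  24  42]
400 100 [ 13 145 188]
(0.547, 0.4136) -> [0.5461 0.4302] IoU 0.171
(0.563, 0.2906) -> [0.5615 0.2946] IoU 0.227
(0.448, 0.3004) -> [0.4481 0.3004] IoU 0.21
(0.547, 0.4136) -> [0.5463 0.4166] IoU 0.233
(0.448, 0.3004) -> [0.4468 0.3024] IoU 0.301
```

```bash
sed -i 's/>165)/>153)/' fit.py
python3 fit.py w4 "[(.547,.4136),(.563,.2906),(.448,.3004)]";python3 fit.py w5 "[(.547,.4136),(.448,.3004)]"
```

```text
(0.547, 0.4136) -> [0.5458 0.4165] IoU 0.952
(0.563, 0.2906) -> [0.5627 0.2922] IoU 0.961
(0.448, 0.3004) -> [0.4455 0.3022] IoU 0.956
(0.547, 0.4136) -> [0.5462 0.4155] IoU 0.962
(0.448, 0.3004) -> [0.4461 0.3017] IoU 0.963
```

The silhouette fit (IoU 0.96) confirms vase A at (.546,.415), unmoved. Descend and grip.

apply_moves(
  slide=[
    [0,0.1,-3],
    [0,0,-4.5],
    [0,0,-4.5],
    [0,0,-4],
    [0,0,-3],
    [0,0,-1.5],
    [0,0,-0.5],
    [0,0,0],
  ],
  angular=[
    [0,0,0],
    [0,0,0],
    [0,0,0],
    [0,0,0],
    [0,0,0],
    [0,0,0],
    [0,0,0],
    [0,0,0],
  ],
)

```text
time: 18.18
position: [0.5476, 0.4136, 0.0711]
ee_rot: [0.489, 0.511, -0.51, -0.489]
wrist_force: [-0.7, 0.3, 0.5]
gripper_width: 0.0602
```

apply_moves(
  slide=[
    [0,0,0],
    [0,0,0],
    [0,0,0],
    [0,0,0],
    [0,0,0],
  ],
  angular=[
    [0,0,0],
    [0,0,0],
    [0,0,0],
    [0,0,0],
    [0,0,0],
  ],
  hand=0,
)

```text
time: 18.8
position: [0.5476, 0.4138, 0.072]
ee_rot: [0.489, 0.512, -0.51, -0.489]
wrist_force: [-1.8, -0.6, 5.0]
gripper_width: 0.0319
```

apply_moves(
  slide=[
    [0,0,1],
    [0,0,3],
    [0,0,4.5],
    [0,0,4.5],
    [0,0,4.5],
    [0,0,3],
    [0,0,0],
  ],
  angular=[
    [0,0,0],
    [0,0,0],
    [0,0,0],
    [0,0,0],
    [0,0,0],
    [0,0,0],
    [0,0,0],
  ],
)

```text
time: 19.68
position: [0.5479, 0.4137, 0.2788]
ee_rot: [0.489, 0.513, -0.509, -0.489]
wrist_force: [-1.0, -0.2, -3.3]
gripper_width: 0.0315
```

apply_moves(
  slide=[
    [0.7,-3,0],
    [1,-5,0],
    [1.1,-5,0],
    [1.1,-5,0],
    [1.1,-5,0],
    [1.1,-5,0],
    [1.1,-5,0],
    [0.8,-3.4,0],
  ],
  angular=[
    [0,0,0],
    [0,0,0],
    [0,0,0],
    [0,0,0],
    [0,0,0],
    [0,0,0],
    [0,0,0],
    [0,0,0],
  ],
)

```text
time: 20.68
position: [0.6262, 0.0459, 0.2738]
ee_rot: [-0.489, -0.509, 0.511, 0.49]
wrist_force: [0.4, 1.5, -3.5]
gripper_width: 0.0313
```

apply_moves(
  slide=[
    [0,0,0],
    [0,0,-2.5],
    [0,0,-3.5],
    [0,0,-3.5],
    [0,0,-3],
    [0,0,-2.2],
    [0,0,-1.5],
    [0,0,-0.6],
  ],
  angular=[
    [0,0,0],
    [0,0,0],
    [0,0,0],
    [0,0,0],
    [0,0,0],
    [0,0,0],
    [0,0,0],
    [0,0,0],
  ],
)

```text
time: 21.68
position: [0.6264, 0.049, 0.1061]
ee_rot: [-0.489, -0.51, 0.511, 0.489]
wrist_force: [0.2, 0.2, -2.1]
gripper_width: 0.0318
```

apply_moves(
  slide=[
    [0,0,0],
    [0,0,-0.2],
    [0,0,0],
  ],
  angular=[
    [0,0,0],
    [0,0,0],
    [0,0,0],
  ],
)

```text
time: 22.05
position: [0.6274, 0.0493, 0.1059]
ee_rot: [0.489, 0.511, -0.51, -0.489]
wrist_force: [0.0, 0.1, -2.8]
gripper_width: 0.0317
```

apply_moves(
  slide=[
    [0,0,-0.2],
    [0,0,-0.15],
    [0,0,0],
    [0,0,0],
  ],
  angular=[
    [0,0,0],
    [0,0,0],
    [0,0,0],
    [0,0,0],
  ],
)

```text
time: 22.55
position: [0.6272, 0.0492, 0.1022]
ee_rot: [0.489, 0.511, -0.511, -0.489]
wrist_force: [-1.5, -0.2, 0.5]
gripper_width: 0.0321
```

apply_moves(
  slide=[
    [0,0,0],
    [0,0,0],
    [0,0,0],
    [0,0,2],
    [0,0,4],
    [0,0,5],
    [0,0,5],
    [0,0,2],
  ],
  angular=[
    [0,0,0],
    [0,0,0],
    [0,0,0],
    [0,0,0],
    [0,0,0],
    [0,0,0],
    [0,0,0],
    [0,0,0],
  ],
  hand=6,
)

```text
time: 23.55
position: [0.6283, 0.0493, 0.2858]
ee_rot: [0.49, 0.512, -0.509, -0.488]
wrist_force: [0.2, 0.7, -0.6]
gripper_width: 0.0596
```

apply_moves(
  slide=[
    [-2,2.8,0],
    [-2.6,3.5,0],
    [-2.6,3.5,0],
    [-2.6,3.8,0],
    [-2.6,3.8,0],
    [-2.6,3.8,0],
    [-2.6,3.5,0],
    [0,0,0],
  ],
  angular=[
    [0,0,0],
    [0,0,0],
    [0,0,0],
    [0,0,0],
    [0,0,0],
    [0,0,0],
    [0,0,0],
    [0,0,0],
  ],
)

```text
time: 24.55
position: [0.4497, 0.2981, 0.282]
ee_rot: [0.488, 0.512, -0.511, -0.488]
wrist_force: [0.3, 0.2, 0.7]
gripper_width: 0.0599
```

```bash
python3 w.py w6; python3 fit.py w6 "[(.4465,.302)]";python3 fit.py w6 "[(.587,-.041),(.627,.049)]" 0.03
```

```text
24.55 [0.4497 0.2981 0.282 ] -177.32871772863766 [ 0.0002  0.0006 -1.    ] 0.059913073273577505 [ 0.9486  0.1105 -0.2244 -0.0002 -1.2353 -0.9019]
(0.4465, 0.302) -> [0.4463 0.3019] IoU 0.963
(0.587, -0.041) -> [ 0.547 -0.081] IoU 0.0
(0.627, 0.049) -> [0.587 0.009] IoU 0.0
```

apply_moves(
  slide=[
    [-0.2,0.3,-3],
    [0,0,-4.5],
    [0,0,-4.5],
    [0,0,-4],
    [0,0,-3],
    [0,0,-1.6],
    [0,0,-0.5],
    [0,0,0],
  ],
  angular=[
    [0,0,0],
    [0,0,0],
    [0,0,0],
    [0,0,0],
    [0,0,0],
    [0,0,0],
    [0,0,0],
    [0,0,0],
  ],
)

```text
time: 25.6
position: [0.4496, 0.2994, 0.0714]
ee_rot: [0.489, 0.511, -0.51, -0.489]
wrist_force: [-1.0, 0.1, -0.5]
gripper_width: 0.0602
```

apply_moves(
  slide=[
    [0,0,0],
    [0,0,0],
    [0,0,0],
    [0,0,0],
    [0,0,0],
  ],
  angular=[
    [0,0,0],
    [0,0,0],
    [0,0,0],
    [0,0,0],
    [0,0,0],
  ],
  hand=0,
)

```text
time: 26.22
position: [0.4495, 0.2999, 0.0722]
ee_rot: [0.489, 0.512, -0.51, -0.489]
wrist_force: [-2.6, -0.6, 6.2]
gripper_width: 0.0318
```

apply_moves(
  slide=[
    [0,0,1],
    [0,0,3],
    [0,0,4.5],
    [0,0,4.5],
    [0,0,4.5],
    [0,0,3],
    [0,0,0],
  ],
  angular=[
    [0,0,0],
    [0,0,0],
    [0,0,0],
    [0,0,0],
    [0,0,0],
    [0,0,0],
    [0,0,0],
  ],
)

```text
time: 27.1
position: [0.4497, 0.2998, 0.2791]
ee_rot: [0.489, 0.513, -0.509, -0.489]
wrist_force: [0.1, 0.9, -3.4]
gripper_width: 0.0313
```

apply_moves(
  slide=[
    [2.5,-1,0],
    [3.3,-2.5,0],
    [3,-4,0],
    [0,-5,0],
    [0,-5,0],
    [0,-5,0],
    [0,-2.8,0],
    [0,0,0],
  ],
  angular=[
    [0,0,0],
    [0,0,0],
    [0,0,0],
    [0,0,0],
    [0,0,0],
    [0,0,0],
    [0,0,0],
    [0,0,0],
  ],
)

```text
time: 28.1
position: [0.5361, 0.0441, 0.2749]
ee_rot: [-0.489, -0.509, 0.511, 0.49]
wrist_force: [1.1, 0.1, -2.8]
gripper_width: 0.0317
```

apply_moves(
  slide=[
    [0,0,-2.5],
    [0,0,-3.5],
    [0,0,-3.5],
    [0,0,-3],
    [0,0,-2.2],
    [0,0,-1.5],
    [0,0,-0.6],
    [0,0,0],
  ],
  angular=[
    [0,0,0],
    [0,0,0],
    [0,0,0],
    [0,0,0],
    [0,0,0],
    [0,0,0],
    [0,0,0],
    [0,0,0],
  ],
)

```text
time: 29.1
position: [0.5372, 0.0464, 0.1079]
ee_rot: [-0.489, -0.511, 0.511, 0.489]
wrist_force: [-0.1, 0.4, -2.7]
gripper_width: 0.0319
```

apply_moves(
  slide=[
    [0,0,-0.3],
    [0,0,0],
    [0,0,0],
  ],
  angular=[
    [0,0,0],
    [0,0,0],
    [0,0,0],
  ],
)

```text
time: 29.48
position: [0.5373, 0.0462, 0.1052]
ee_rot: [0.489, 0.511, -0.51, -0.489]
wrist_force: [-1.1, 0.3, -3.1]
gripper_width: 0.0319
```

apply_moves(
  slide=[
    [0,0,-0.25],
    [0,0,-0.1],
    [0,0,0],
    [0,0,0],
  ],
  angular=[
    [0,0,0],
    [0,0,0],
    [0,0,0],
    [0,0,0],
  ],
)

```text
time: 29.98
position: [0.5375, 0.0462, 0.1023]
ee_rot: [0.489, 0.511, -0.511, -0.489]
wrist_force: [-3.2, -0.4, 5.5]
gripper_width: 0.032
```

apply_moves(
  slide=[
    [0,0,0],
    [0,0,0],
    [0,0,0],
    [0,0,2],
    [0,0,4],
    [0,0,5],
    [0,0,5],
    [0,0,4],
  ],
  angular=[
    [0,0,0],
    [0,0,0],
    [0,0,0],
    [0,0,0],
    [0,0,0],
    [0,0,0],
    [0,0,0],
    [0,0,0],
  ],
  hand=6,
)

```text
time: 30.98
position: [0.5373, 0.0462, 0.3037]
ee_rot: [0.489, 0.511, -0.51, -0.489]
wrist_force: [0.6, 1.3, -0.4]
gripper_width: 0.06
```

apply_moves(
  slide=[
    [0,3,1],
    [0,3,1],
    [0,3,1],
    [0,3,0],
    [0,3,0],
    [0,0,0],
    [0,0,0],
  ],
  angular=[
    [0,0,0],
    [0,0,0],
    [0,0,0],
    [0,0,0],
    [0,0,0],
    [0,0,0],
    [0,0,0],
  ],
  hand=3.5,
)

```text
time: 31.85
position: [0.537, 0.196, 0.3312]
ee_rot: [-0.489, -0.511, 0.511, 0.489]
wrist_force: [0.4, -0.0, 0.4]
gripper_width: 0.0346
```

```bash
python3 w.py w7; python3 fit.py w7 "[(.587,-.041),(.627,.049),(.537,.046)]" 0.03
```

```text
31.85 [0.537  0.196  0.3312] -177.4971638912713 [-0.0003 -0.0003 -1.    ] 0.0346147065325289 [ 0.6921  0.1438 -0.0753  0.0001 -1.3522 -0.6485]
(0.587, -0.041) -> [ 0.587  -0.0435] IoU 0.932
(0.627, 0.049) -> [0.6265 0.0507] IoU 0.871
(0.537, 0.046) -> [0.534  0.0492] IoU 0.876
```

View pics/w7.png

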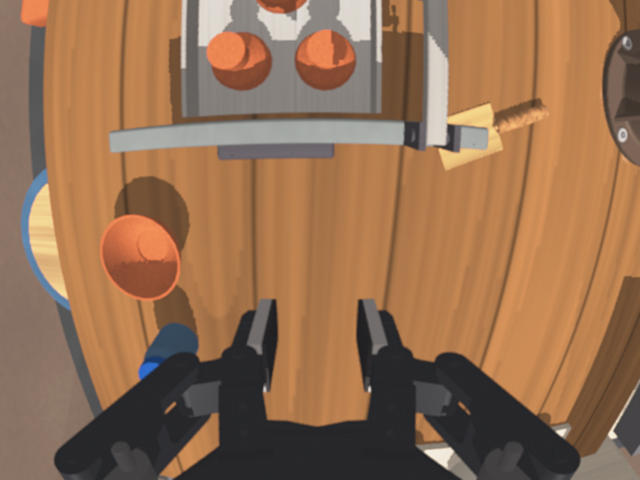

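Three vases stand upright in the tray, with (240,55), (325,55) and (283,0) visible. The bowl and jar are untouched. Now back to the tab.

apply_moves(
  slide=[
    [-1.25,-3,0],
    [-1.25,-4.2,0],
    [-1.25,-4.2,0],
    [-1.25,-4.2,0],
    [-1.25,-4.2,0],
    [-1.2,-3,0],
    [0,0,0],
    [0,0,0],
  ],
  angular=[
    [0,0,0],
    [0,0,0],
    [0,0,0],
    [0,0,0],
    [0,0,0],
    [0,0,0],
    [0,0,0],
    [0,0,0],
  ],
)

```text
time: 32.9
position: [0.4626, -0.0323, 0.3316]
ee_rot: [0.489, 0.511, -0.51, -0.489]
wrist_force: [0.7, -0.1, -0.2]
gripper_width: 0.0348
```

```bash
python3 w.py w8
```

```text
32.9 [ 0.4626 -0.0323  0.3316] -177.59220363880223 [ 0.0007  0.0003 -1.    ] 0.034844582788986764 [ 0.3567 -0.049  -0.2792 -0.     -1.3398 -0.3147]
```

View pics/w8.png

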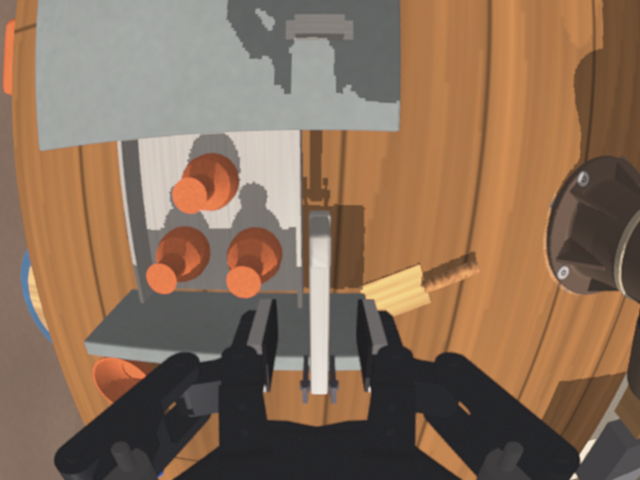

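The tab is at (319,222), centred between the fingers, and the vases are upright. Descend, grip, lift.

apply_moves(
  slide=[
    [0,0,-2],
    [0,0,-2.5],
    [0,0,-2.5],
    [0,0,-2],
    [0,0,-1.4],
    [0,0,-0.6],
    [0,0,0],
  ],
  angular=[
    [0,0,0],
    [0,0,0],
    [0,0,0],
    [0,0,0],
    [0,0,0],
    [0,0,0],
    [0,0,0],
  ],
)

```text
time: 33.83
position: [0.4628, -0.0317, 0.2214]
ee_rot: [-0.489, -0.511, 0.511, 0.489]
wrist_force: [0.1, -0.7, 0.6]
gripper_width: 0.0352
```

apply_moves(
  slide=[
    [0,0,0],
    [0,0,0],
    [0,0,0],
    [0,0,0],
    [0,0,0],
  ],
  angular=[
    [0,0,0],
    [0,0,0],
    [0,0,0],
    [0,0,0],
    [0,0,0],
  ],
  hand=0,
)

```text
time: 34.45
position: [0.461, -0.0322, 0.222]
ee_rot: [-0.489, -0.51, 0.511, 0.49]
wrist_force: [-9.5, 1.2, 8.1]
gripper_width: 0.0132
```

apply_moves(
  slide=[
    [-0.01,0.3,1.3],
    [-0.02,0.5,1.3],
    [-0.02,0.6,1.25],
    [-0.02,0.65,1.2],
    [0,0,0],
  ],
  angular=[
    [0,0,0],
    [0,0,0],
    [0,0,0],
    [0,0,0],
    [0,0,0],
  ],
)

```text
time: 35.08
position: [0.4601, -0.0111, 0.2721]
ee_rot: [-0.488, -0.51, 0.512, 0.49]
wrist_force: [-7.3, 0.3, -3.1]
gripper_width: 0.013
```

apply_moves(
  slide=[
    [0.03,-0.6,0],
    [0.05,-1.2,0],
    [0.07,-1.7,0],
    [0.08,-1.9,0],
    [0.08,-1.9,0],
    [0.08,-1.9,0],
    [0.08,-1.9,0],
    [0.08,-1.9,0],
  ],
  angular=[
    [0,0,0],
    [0,0,0],
    [0,0,0],
    [0,0,0],
    [0,0,0],
    [0,0,0],
    [0,0,0],
    [0,0,0],
  ],
)

```text
time: 36.08
position: [0.4656, -0.1412, 0.2716]
ee_rot: [-0.488, -0.51, 0.511, 0.49]
wrist_force: [-6.7, 4.6, -3.0]
gripper_width: 0.013
```

apply_moves(
  slide=[
    [0.08,-1.9,0],
    [0.08,-1.9,0],
    [0.07,-1.7,0],
    [0.05,-1.3,0],
    [0.04,-0.9,0],
    [0.02,-0.6,0],
    [0,0,0],
    [0,0,0],
  ],
  angular=[
    [0,0,0],
    [0,0,0],
    [0,0,0],
    [0,0,0],
    [0,0,0],
    [0,0,0],
    [0,0,0],
    [0,0,0],
  ],
)

```text
time: 37.08
position: [0.4691, -0.224, 0.2718]
ee_rot: [-0.488, -0.51, 0.511, 0.49]
wrist_force: [-7.0, 1.8, -3.7]
gripper_width: 0.0135
```

apply_moves(
  slide=[
    [0,-0.2,0],
    [0.02,-0.65,-1.2],
    [0.02,-0.6,-1.25],
    [0.02,-0.5,-1.3],
    [0.01,-0.3,-1.3],
    [0,0,0],
    [0,0,0],
  ],
  angular=[
    [0,0,0],
    [0,0,0],
    [0,0,0],
    [0,0,0],
    [0,0,0],
    [0,0,0],
    [0,0,0],
  ],
)

```text
time: 37.95
position: [0.4702, -0.2469, 0.2225]
ee_rot: [-0.489, -0.51, 0.511, 0.49]
wrist_force: [-9.0, 1.8, 4.4]
gripper_width: 0.0135
```

apply_moves(
  slide=[
    [0,0,0],
    [0,0,0],
    [0,0,0],
    [0,0,2],
    [0,0,4],
    [0,0,4],
    [0,0,0],
    [0,0,0],
  ],
  angular=[
    [0,0,0],
    [0,0,0],
    [0,0,0],
    [0,0,0],
    [0,0,0],
    [0,0,0],
    [0,0,0],
    [0,0,0],
  ],
  hand=3.5,
)

```text
time: 38.95
position: [0.4715, -0.2466, 0.3211]
ee_rot: [0.489, 0.511, -0.511, -0.489]
wrist_force: [-0.0, -0.0, -0.3]
gripper_width: 0.0349
```

```bash
python3 w.py w9; python3 - <<'E'
from h import *;import pickle
c=pickle.load(open("pics/w9.pkl","rb"))
for p in[(.469,-.246,.246),(.519,-.241,.217),(.463,-.09,.202)]:print(proj("wrist",p,c))
E
```

```text
38.95 [ 0.4715 -0.2466  0.3211] -177.52181026283148 [ 0.0001  0.0004 -1.    ] 0.03487353314905364 [-0.1135  0.0787 -0.1722 -0.0004 -1.3198  0.1569]
[321.4807668  263.47109137]
[247.52621782 250.6894341 ]
[319.0180366  402.43590712]
```

View pics/w9.png

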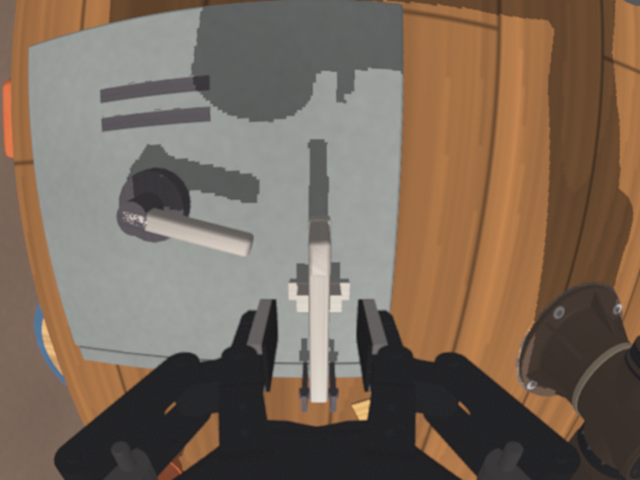

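The drawer is home and the bar is down behind the striker, with the tab at (319,247). The lever runs (133,215)→(250,245). Next I'll push the lever round with closed fingers.

apply_moves(
  slide=[
    [1.7,-1,0],
    [1.7,-1.1,0],
    [1.7,-1.1,0],
    [1.7,-1.1,0],
    [0,0,0],
    [0,0,-3],
    [0,0,-3],
    [0,0,0],
  ],
  angular=[
    [0,0,0],
    [0,0,0],
    [0,0,0],
    [0,0,0],
    [0,0,0],
    [0,0,0],
    [0,0,0],
    [0,0,0],
  ],
  hand=0,
)

```text
time: 40.0
position: [0.5377, -0.2891, 0.2586]
ee_rot: [-0.487, -0.51, 0.512, 0.491]
wrist_force: [0.1, 0.3, 0.1]
gripper_width: -0.0003
```

apply_moves(
  slide=[
    [0,0,-2],
    [0,0,-2],
    [0,0,-1.4],
    [0,0,-0.4],
    [0,0,0],
  ],
  angular=[
    [0,0,0],
    [0,0,0],
    [0,0,0],
    [0,0,0],
    [0,0,0],
  ],
)

```text
time: 40.62
position: [0.5398, -0.29, 0.2039]
ee_rot: [-0.489, -0.511, 0.511, 0.489]
wrist_force: [-0.5, -0.1, 0.0]
gripper_width: -0.0001
```

apply_moves(
  slide=[
    [0.1,1.1,0],
    [0.1,1.1,0],
    [0,1.7,0],
    [0.4,1.6,0],
    [0.9,1.5,0],
    [1.35,1.25,0],
    [1.5,0.75,0],
    [0,0,0],
  ],
  angular=[
    [0,0,0],
    [0,0,0],
    [0,0,0],
    [0,0,0],
    [0,0,0],
    [0,0,0],
    [0,0,0],
    [0,0,0],
  ],
)

```text
time: 41.62
position: [0.5824, -0.1993, 0.2025]
ee_rot: [-0.488, -0.51, 0.512, 0.49]
wrist_force: [-6.3, -0.0, 4.3]
gripper_width: 0.0002
```

apply_moves(
  slide=[
    [0.3,0,0],
    [0.2,0,0],
    [0,0,0],
  ],
  angular=[
    [0,0,0],
    [0,0,0],
    [0,0,0],
  ],
)

```text
time: 42.0
position: [0.5829, -0.1993, 0.2024]
ee_rot: [-0.486, -0.508, 0.513, 0.493]
wrist_force: [-21.7, 4.2, 13.2]
gripper_width: -0.0001
```

The lever is against its stop: the force rose and motion stopped. Back off, lift and check.

apply_moves(
  slide=[
    [-1,0,0],
    [-1.5,0,0],
    [0,0,3],
    [0,0,5],
    [0,0,5],
    [0,-4,3],
    [0,-4,0],
    [0,0,0],
  ],
  angular=[
    [0,0,0],
    [0,0,0],
    [0,0,0],
    [0,0,0],
    [0,0,0],
    [0,0,0],
    [0,0,0],
    [0,0,0],
  ],
)

```text
time: 43.0
position: [0.563, -0.2816, 0.3631]
ee_rot: [0.49, 0.51, -0.51, -0.49]
wrist_force: [0.1, -0.4, -0.6]
gripper_width: 0.0001
```

apply_moves(
  slide=[
    [-1,6,0],
    [-1,6,0],
    [0,6,0],
    [0,6,0],
    [0,6,0],
    [0,6,0],
    [0,6,0],
    [0,0,0],
  ],
  angular=[
    [0,0,0],
    [0,0,0],
    [0,0,0],
    [0,0,0],
    [0,0,0],
    [0,0,0],
    [0,0,0],
    [0,0,0],
  ],
)

```text
time: 44.0
position: [0.5424, 0.1444, 0.3626]
ee_rot: [-0.487, -0.512, 0.512, 0.488]
wrist_force: [0.3, -0.7, -0.0]
gripper_width: -0.0001
```

```bash
python3 w.py w10; python3 - <<'E'
from h import *
for n in("top","scene"): cv2.imwrite(f"pics/{n}9.png",read_camera(n))
a=cv2.resize(cv2.imread("pics/top9.png")[120:330,380:600],(400,382));b=cv2.resize(cv2.imread("pics/scene9.png")[220:480,20:350],(400,315))
o=np.zeros((382,800,3),np.uint8);o[:,:400]=a;o[:315,400:]=b;cv2.imwrite("pics/e.png",o)
E
```

```text
44.0 [0.5424 0.1444 0.3626] -177.2326843374303 [-0.0006  0.0005 -1.    ] -0.00012527463702806198 [ 0.6084  0.1159 -0.0386 -0.0008 -1.4165 -0.56  ]
```

View pics/e.png

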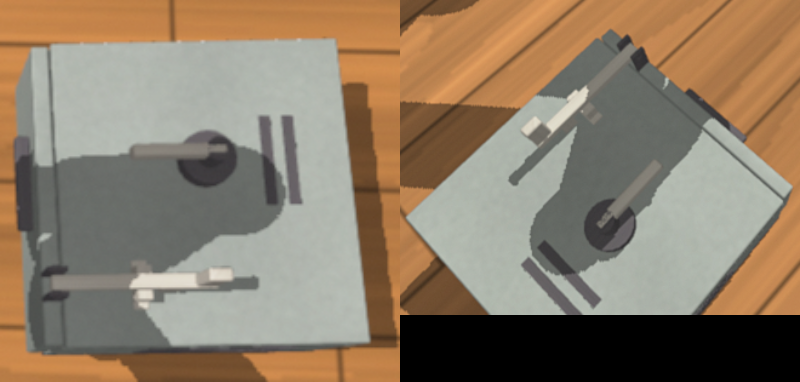

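Both views show the drawer closed and the bar down behind the striker. The lever ((220,148)→(133,152) in the top crop) is parallel to the bar, so it is fully open, and the arm is clear. I'm handing it in.

```bash
python3 -c "
from bench import *
print(close_job())"
```

```text
the job is handed in; nothing more can be done
None
```

I handed the job in at about 44 s of robot time. No verdict is reported back, so what follows is from my own checks.

**What I did:**
- Lifted the latch bar and drew the drawer out about 213 mm.
- Stood the three vases on the bench upright in the tray.
- Pushed the drawer home with the bar lifted over the striker, then lowered the bar into its catch.
- Pushed the vent lever round until it hit its stop.

**Last checks:**
- **Vases:** The wrist camera showed all three upright in the tray, and again just before I closed the drawer. I could not see them once it was shut.
- **Drawer and latch:** The grip point came back within 1 mm of where it was at the start. The final pictures show the drawer closed and the bar level behind the striker.
- **Vent lever:** It stopped moving while the force rose to about 22 N. In the final pictures it lies parallel to the bar, which is fully open.
- **Bowl, jar and spatula:** I never touched them. The bowl and jar last showed unmoved just after the third vase was placed, and the spatula just before the drawer was closed.

**Disagreements:**
- The tray is about 21 mm off the oven's centreline towards +x, so I placed the vases by the measured tray position.
- After latching, the tab showed about 15 pixels from where I predicted it in the wrist view. I put that down to my estimate of the tab's position, since the arm readings matched the start.

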